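# Latch, tug-test and turn over the draining basket

## Task

At the coffee bar, set the washed filter baskets to drain: push the sliding latch on the turn-over stand fully home, then give the wire basket a steady tug straight up by its handle, well beyond its own weight but without wrenching, and hold the pull for a moment to make sure the latch holds. Then swing the cradle over gently by its bar until it rests fully upside down on its stop with the basket still latched in it. Leave the cups, jug, tamper and portafilter where they are.

Things in the scene. Friction and masses are not known exactly. Their poses are not given: they have to be found in the camera images.
- stand: Steel turn-over draining stand, fixed: drip plate 330 x 240 x 12 mm with two posts (50 mm wide, 8 mm thick, tops 140 mm above the counter) at x = -136 and +136 mm. Origin: centre of its underside, on the counter. The cradle's turning axis runs along the stand's own x axis, 130 mm above the counter; the stand's -x end looks roughly towards the robot.
- cradle (a joint): Angle of the cradle about the stand's +x axis (rad). 0: upright (start, against a stop); pi: fully upside down, against the other stop. The turn bar starts on the stand's +y side, rises over the top and ends on the -y side. Stiff hinge (friction 0.4 N m): it stays where it is left.
- seat (a point): Middle of the floor inside the cradle, where the basket's underside rests. At cradle 0 it is 100 mm above the counter, above the stand's origin; its axes are then the stand's, and it turns with the cradle. The cradle is a steel frame 168 x 114 mm, open above, its walls' tops 46 mm above this point.
- turn_bar (a point): Middle of the cradle's turn bar: black round bar 14 mm thick, parallel to the turning axis and 135 mm from it, 110 mm clear between its two side arms. At the start it is level with the axis (130 mm above the counter), with 53 mm free between it and the latch's side arm. It can turn within the fingers' pinch as it follows its half circle.
- latch: U-shaped steel slide on the cradle, 150 mm wide, two arms along the cradle's sides with four teeth. It slides 26 mm along the stand's +x axis (away from the robot), friction about 3 N, and stays where it is left; it starts anywhere from fully open to 15 mm along. Fully home against its stop, the teeth lie over the basket's four lugs with 3.5 mm play above them. Body origin on the cradle's turning axis at its middle when the latch is fully open.
- latch_tab (a point): Middle of the top edge of the latch's upright tab, on the face that looks to -x (the robot's side), where it is pushed: plate 50 mm wide (y), 32 mm high, 8 mm thick, its top 66 mm above the turning axis at cradle 0. In the seat's frame its x is -122 mm fully open and -96 mm fully home. The stand's post in front of it reaches only 10 mm above the axis, so the tab is free to push from the robot's side.
- basket: Loose lidded steel wire basket, 152 x 98 x 60 mm, with two filter baskets inside and a lug at each of four places on its long sides; 0.3 to 0.65 kg, all told. Origin: centre of its underside; z up. It stands in the cradle with 4 mm play all round. Unlatched, it simply lifts out. On the tug the latch must feel more than 8 N beyond the basket's weight for a moment (a steady lifting force of 17 to 25 N is right); more than 45 N on the latch wrenches it.
- basket_handle (a point): Middle of the basket's handle: black round bar 12 mm thick, lying along the basket's x axis, 76 mm clear between its two uprights, its centre 90 mm above the basket's underside and 30 mm above its lid.
- cup_a: Bystander: white mug, 84 mm across, 65 mm high. Origin under its centre.
- cup_b: Bystander: black cup, 80 mm across, 62 mm high. Origin under its centre.
- tamper: Bystander: steel tamper, 58 mm across, 86 mm high. Origin under its centre.
- jug: Bystander: steel milk jug, 80 mm across, 95 mm high. Origin under its centre.
- portafilter: Bystander: portafilter, head 68 mm across, lying on the counter, handle reaching 183 mm along its -x. Origin under its head.
Not all that is in view belongs to the job. Leave any purple look-alike of the basket alone.

How it is judged (in metres and radians):
On the way, in this order (a step that is already met when the one before it is completed fails the run):
1. the latch is pushed fully home, with the cradle upright (x of latch_tab in the frame of seat above -0.1 m and value of joint cradle below 0.15 rad), for 0.2 s.
2. the basket is tugged up against the closed latch: more than 8 N on the latch, with the cradle upright (contact force between basket and latch above 8 N and contact force between the fingers and basket above 3 N and x of latch_tab in the frame of seat above -0.101 m and value of joint cradle below 0.15 rad), for 0.15 s.
3. the cradle is turned upside down onto its stop (value of joint cradle above 3 rad), for 0.2 s.
At the end, for the whole second after the job is handed in: The cradle is within 8 degrees of fully upside down, the latch still within 5 mm of its home stop, and the basket at rest upside down in the cradle (its underside's centre within 12 mm of the seat) (value of joint cradle above 3 rad and x of latch_tab in the frame of seat above -0.101 m and angle between basket's own z axis and vertical above 2.95 rad and distance between basket and seat below 0.012 m and linear speed of basket below 0.02 m/s); the robot touches nothing.
It fails at once if the latch is wrenched: more than 45 N between basket and latch (contact force between basket and latch above 45 N).
It fails at once if the cradle is flung over faster than 4 rad/s (velocity of joint cradle above 4 rad/s).
It fails at once if a cup, the jug, the tamper or the portafilter is moved more than 30 mm (distance of any of cup_a, cup_b, tamper, jug, portafilter from where it was at the start of the episode above 0.03 m).
It also fails if it takes over 64 s, if anything falls off the work surface, if the arm or the gripper's body presses on something with over 40 N, if the wrist force passes 120 N, or if a joint passes its speed limit or range.

## Robot

A 6-joint arm with a two-finger parallel gripper is mounted at the origin on the work surface. World frame = base frame: x ahead of the robot, y to its left, z up, the work surface at z = 0. Lengths are in mm, angles in degrees, forces in N, time in s.
With the tool pointing down it reaches from about 325 to 925 mm from the base axis. Payload 3.1 kg.
Tool frame: the origin (TCP) lies at the very end of the fingers, on their centre line; the grasp point (between the pads) lies grasp_offset behind it (grasp_offset is the distance from the TCP to the grasp point, in mm); z points along the fingers, x is the direction in which the jaws open and shut, and the axes are right-handed (so a half turn about z gives the same grasp; the last joint's range is limited). The gripper opens to 85 mm and grips with 20 to 120 N. Pads are 22 mm wide; open, the fingers measure 114 mm over their backs; the gripper's body (76 mm by 85 mm) begins 54 mm behind the grasp point. The pads swing forward as they close: fully open they stand 13 mm farther back than shut.
Start: joints at [-79.595, 12.427, 92.441, -0, 75.132, -6.429], TCP at [181.016, -598.225, 231.3] pointing down, gripper open.
Joint ranges: [-157.48, 157.48], [-44.54, 120.13], [17.64, 146.25], [-64.5, 244.5], [7.68, 150.69], [-147.95, 147.95]. Speed limits (degrees/s): [159.86, 159.86, 180, 180, 180, 180].

## Interface

Orientations are given as [roll, pitch, yaw] about the fixed x, y, z axes, in that order (R = Rz(yaw) Ry(pitch) Rx(roll)).
In Python, from station import * gives the robot as it stands. Calls block until the motion is done:
- goto(position, orientation): joint-space move of the TCP to a pose.
- move_l(position, attitude=None, speed=150): straight line of the TCP; attitude=None keeps the orientation; speed is the mean speed in mm/s.
- move_j(angles): joint-space move.
- grip(opening, squeeze=None): finger opening in mm; squeeze is the grip in N (None keeps the last); returns when the fingers have stopped.
- wait(seconds).
- solve_ik(position, orientation): joint angles nearest the present ones, or None.
- get_obs(): the state.
- get_image(name): name is "scene" or "top" or "wrist"; returns the picture (480x640x3 uint8, red, green, blue); there is no depth.
- get_calibration(name): a dict with "fx", "fy", "cx", "cy" (pixels), "D" ([k1, k2, p1, p2, k3] as OpenCV has them; the pictures are not rectified), "R" (3x3) and "t" (3): a world point X has camera coordinates R X + t; the wrist camera has in their place "mount" (4x4, takes a point from camera to tool coordinates, whose origin is the TCP and whose axes are the tool frame's). Camera axes: x right, y down, z forward; pixel columns grow to the right and rows downward; lengths in mm; the calibration is good to about 2 mm. A picture is of the moment at which its call begins: read the wrist's pose just before it. get_calibration takes no time and is no camera call.
A pose or a line that the arm cannot do raises Unreachable and nothing moves.
- sign_off(): hands the job in, once; it reports no verdict.
Trained networks look in the newest picture that a camera, given by its name, has taken for a name from the list of things; names that differ only in an ending like _2 or _b are one class to them, and where a whole thing is asked for, a point or a joint stands for the part that bears it (a point fixed in the world has none). Each returns a list of dicts, best first, with "score" (0 to 1); they miss things now and then, are a little off and sometimes report something else, mostly with a low value. They report only what shows in the picture. A call takes as long as a camera call. They do not tell look-alikes from the thing itself.
- spot_in(name, camera): "extent" ([centre column, centre row, width, height] in pixels, round what is visible of it).
- regions_of(name, camera): "region" (480x640 bool, what is visible of it) and "extent" ([centre column, centre row, width, height] in pixels, round what is visible of it).
The state is a dict: "t": time; "joint_pos": joint angles; "qvel": joint speeds; "effort": joint torques, N m; "tcp_pos": TCP position; "ee_rot": TCP orientation; "wrist_force": force on the tool from outside, world axes, zero at the start; "moment": the same for the moment, N m; "grip_width": finger opening in mm.
Only numpy, scipy, OpenCV 4.12 (cv2) and the standard library are available. Lean on these libraries where they do the work, as an engineer would, in place of code of your own. Each camera call takes 0.05 s, during which the arm holds its last target.

## Working session

There is one attempt and no reset: what is moved stays moved. The work goes in short steps, each a Python script; the robot and the scene stay as the last script left them, time stands still between calls to the robot, and variables do not carry over. Pictures are saved under pics/ and viewed, and the job is handed in when it is done.

```bash
mkdir -p pics; ls; python3 - <<'E'
from station import *
import cv2
o=get_obs();print(o)
for c in ("scene","top","wrist"):
    im=get_image(c);cv2.imwrite(f"pics/{c}0.png",im[:,:,::-1]);print(c,get_calibration(c))
E
```

```text
pics
{'t': 0.0, 'joint_pos': array([-7.95961422e+01,  1.24787317e+01,  9.25287727e+01,  1.50518370e-03,
        7.51326112e+01, -6.42950485e+00]), 'qvel': array([-0.03103035, -0.05060558,  0.05738558,  0.04302431,  0.05970014,
        0.0423117 ]), 'effort': array([-8.68282277e-04, -3.96845663e+01, -3.03853476e+01, -2.17919005e-04,
        9.68516339e-03,  4.91321885e-06]), 'tcp_pos': array([ 180.8632262 , -597.40154273,  229.94423038]), 'ee_rot': array([-1.79982865e+02,  1.39071506e-01, -7.31670045e+01]), 'wrist_force': array([ 0.08697882,  0.07067875, -0.03598572]), 'moment': array([-0.02504378,  0.01650145,  0.0147973 ]), 'grip_width': 85.835219809817}
scene {'fx': 487.39160271251393, 'fy': 487.39160271251393, 'cx': 319.0163564687278, 'cy': 235.56439645029093, 'D': array([0.00646643, 0.        , 0.        , 0.        , 0.        ]), 'R': array([[-0.44929403,  0.89336905,  0.00515916],
       [ 0.57990334,  0.29602873, -0.75899876],
       [-0.67959326, -0.33802179, -0.65107163]]), 't': array([ 175.19826241, -188.48413576, 1604.6177769 ])}
top {'fx': 456.11753852319436, 'fy': 456.1
[... 194 characters left out ...]
],
       [-0.99697587, -0.00467263, -0.07757118],
       [ 0.07758874, -0.00370332, -0.99697857]]), 't': array([  44.94343904,  482.4807863 , 1363.0525652 ])}
wrist {'fx': 399.98320889121266, 'fy': 399.98320889121266, 'cx': 320.29012375239995, 'cy': 239.33564511071984, 'D': array([-0.01676261,  0.        ,  0.        ,  0.        ,  0.        ]), 'mount': array([[ 9.99999720e-01, -6.74217942e-04,  3.25111866e-04,
         1.16825585e+00],
       [ 5.65136487e-04,  9.64880374e-01,  2.62689064e-01,
        -6.77727023e+01],
       [-4.90803739e-04, -2.62688806e-01,  9.64880485e-01,
        -1.42646938e+02],
       [ 0.00000000e+00,  0.00000000e+00,  0.00000000e+00,
         1.00000000e+00]])}
```

View pics/scene0.png

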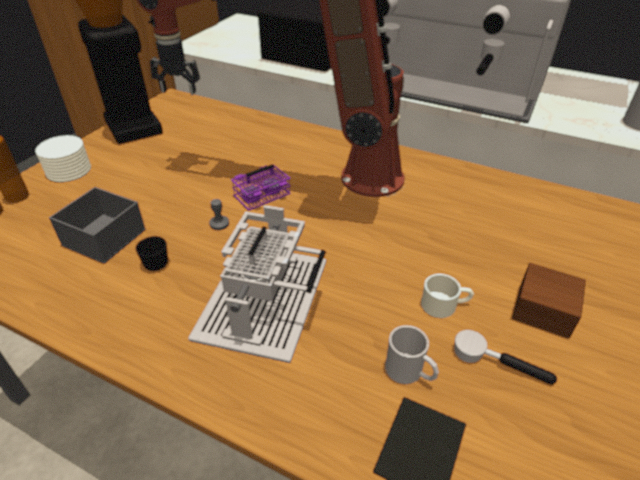

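View pics/top0.png

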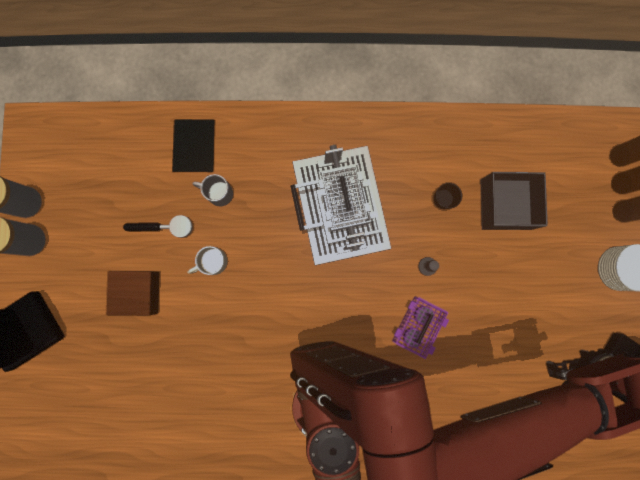

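```bash
cat > h.py <<'E'
from station import *
import numpy as np, cv2
def project(c,P):
    k=get_calibration(c); K=np.array([[k['fx'],0,k['cx']],[0,k['fy'],k['cy']],[0,0,1]])
    return cv2.projectPoints(np.asarray(P,float).reshape(-1,3),cv2.Rodrigues(k['R'])[0],k['t'],K,k['D'])[0].reshape(-1,2)
def pix2plane(c,uv,z):
    k=get_calibration(c); K=np.array([[k['fx'],0,k['cx']],[0,k['fy'],k['cy']],[0,0,1]])
    p=cv2.undistortPoints(np.array(uv,float).reshape(-1,1,2),K,k['D']).reshape(-1,2)
    d=np.c_[p,np.ones(len(p))]@k['R']; C=-k['R'].T@k['t']
    return C+d*((z-C[2])/d[:,2])[:,None]
E
python3 - <<'E'
from h import *
for c in ("scene","top"):
    get_image(c)
    for n in ("stand","latch","basket","basket_handle","turn_bar","latch_tab","cup_a","cup_b","jug","tamper","portafilter"):
        print(c,n,[(np.round(d['score'],2),np.round(d['extent'],1)) for d in spot_in(n,c)[:3]])
E
```

```text
scene stand [(np.float64(0.87), array([255.7, 284.6, 138.6, 159.8]))]
scene latch [(np.float64(0.72), array([260.9, 239.5,  86.3,  59.8]))]
scene basket [(np.float64(0.89), array([258. , 256.6,  71.6,  57.3])), (np.float64(0.85), array([260.4, 187.3,  60.2,  43.6])), (np.float64(0.72), array([272.8, 254. , 103.5,  91.4]))]
scene basket_handle [(np.float64(0.8), array([261.4, 188.9,  60.1,  42.2])), (np.float64(0.76), array([257.7, 252.2,  68. ,  55.6]))]
scene turn_bar [(np.float64(0.66), array([271.4, 253. , 103.8,  93. ]))]
scene latch_tab [(np.float64(0.85), array([263.6, 236.1,  85.3,  64.5])), (np.float64(0.52), array([258.2, 286.9, 135.6, 155.3]))]
scene cup_a [(np.float64(0.74), array([446.3, 296.3,  50.6,  41.6])), (np.float64(0.71), array([151.1, 253.6,  29.7,  35.8]))]
scene cup_b [(np.float64(0.74), array([446.3, 296.3,  50.6,  41.6])), (np.float64(0.71), array([151.1, 253.6,  29.7,  35.8]))]
scene jug [(np.float64(0.78), array([411.1, 354.9,  51.4,  58.1])), (np.float64(0.18), array([151.2, 253. ,  31.2,  36.7]))]
scene tamper [(np.float64(0.55), array([219.7, 214.5,  21.
[... 442 characters left out ...]
3), array([344.2, 198.2,  51. ,  67.5]))]
top turn_bar [(np.float64(0.65), array([335.8, 197.4,  93.9,  95.1]))]
top latch_tab [(np.float64(0.77), array([346.8, 212.9,  66.3,  71.3]))]
top cup_a [(np.float64(0.97), array([446.9, 195.9,  29.6,  28.4])), (np.float64(0.65), array([205.8, 262.1,  39.9,  26. ]))]
top cup_b [(np.float64(0.97), array([446.9, 195.9,  29.6,  28.4])), (np.float64(0.65), array([205.8, 262.1,  39.9,  26. ]))]
top jug [(np.float64(0.89), array([212.5, 188.4,  41.6,  35.9])), (np.float64(0.73), array([337.5, 195.6,  91.7,  93.5]))]
top tamper [(np.float64(0.54), array([428.6, 266.6,  20.8,  18.8]))]
top portafilter [(np.float64(0.57), array([159.1, 226.9,  68.6,  26. ]))]
```

The scene shows two baskets: the steel wire one in the stand (scene 258,256; top 347,194) and a purple one on the counter (scene 260,187; top 420,328). The steel one in the cradle is the one meant. I'll check it in an enlarged crop and fit the stand pose at the same time.

```bash
python3 - <<'E'
from h import *
im=get_image("top")[:,:,::-1]; cv2.imwrite("pics/top_crop.png",cv2.resize(im[140:270,280:400],None,fx=4.5,fy=4.5,interpolation=cv2.INTER_CUBIC))
r=regions_of("stand","top"); m=r[0]['region'].astype(np.uint8)
pts=np.argwhere(m)[:,::-1].astype(np.float32)
print(r[0]['score'],cv2.minAreaRect(pts)); b=cv2.boxPoints(cv2.minAreaRect(pts)); print(b); print(pix2plane("top",b,12))
im=get_image("scene")[:,:,::-1]; cv2.imwrite("pics/scene_crop.png",cv2.resize(im[190:365,180:340],None,fx=3.4,fy=3.4,interpolation=cv2.INTER_CUBIC))
E
```

```text
0.82 ((337.17059326171875, 202.01766967773438), (113.99696350097656, 85.36213684082031), 77.47119140625)
[[283.14117 155.63531]
 [366.47058 137.11768]
 [391.2     248.40002]
 [307.8706  266.91766]]
[[ 764.54488668  136.03200538   12.        ]
 [ 825.22635038 -122.87436479   12.        ]
 [ 477.88369597 -196.20111477   12.        ]
 [ 420.38251116   57.66670893   12.        ]]
```

View pics/top_crop.png

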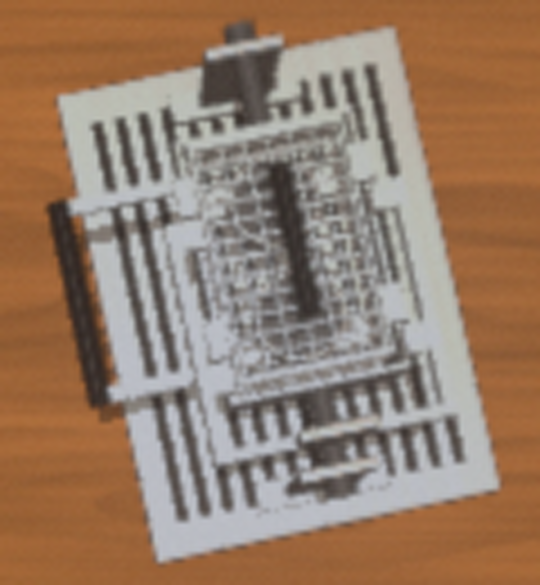

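View pics/scene_crop.png

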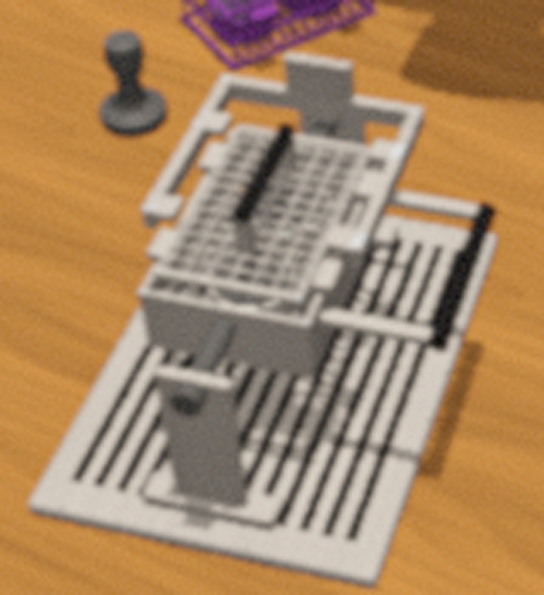

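The steel basket sits in the cradle with its black handle visible. The turn bar is on the left in the top view, and the latch tab is towards the robot. Next I fit the stand pose from the plate corners and bar ends in both views.

```bash
cat >> h.py <<'E'
def stand2w(p,q):
    x,y,a=p; c,s=np.cos(a),np.sin(a); q=np.asarray(q,float).reshape(-1,3)
    return np.c_[x+c*q[:,0]-s*q[:,1], y+s*q[:,0]+c*q[:,1], q[:,2]]
E
python3 - <<'E'
from h import *
from scipy.optimize import least_squares
T=lambda x,y:((x+.5)/4.5-.5+280,(y+.5)/4.5-.5+140)
S=lambda x,y:((x+.5)/3.4-.5+180,(y+.5)/3.4-.5+190)
# stand-frame points
top=[((165,120,12),T(58,95)),((165,-120,12),T(393,28)),((-165,-120,12),T(500,490)),((-165,120,12),T(158,562)),
 ((0,135,130),T(80,305))]
sc=[((165,-120,6),S(30,513)),((165,120,6),S(375,583)),((0,135,130),S(463,275))]
def res(p):
    r=[]
    for c,l in (("top",top),("scene",sc)):
        r.append((project(c,stand2w(p,[a for a,_ in l]))-np.array([b for _,b in l])).ravel())
    return np.concatenate(r)
s=least_squares(res,[620,-30,.2]); print(s.x,np.degrees(s.x[2])); print(res(s.x).reshape(-1,2).round(1))
p=s.x
# handle mid at z=190, tab top edge z=196
print("handle pred top",project("top",stand2w(p,[0,0,190])), "meas",T(295,240))
print("handle pred sc",project("scene",stand2w(p,[0,0,190])), "meas",S(264,173))
for x in (-122,-96): print(x,"tab pred",project("top",stand2w(p,[[x,25,196],[x,-25,196]])),project("scene",stand2w(p,[[x,25,196],[x,-25,196]])))
E
```

```text
[ 6.12959945e+02 -4.33024202e+01  2.19360503e-01] 12.568431037557446
[[-0.9  0.2]
 [ 0.1 -0.9]
 [ 0.5 -0.1]
 [-0.3  0.7]
 [-0.4 -0.1]
 [-0.6 -1.1]
 [ 0.1  0.7]
 [-0.1 -0.4]]
handle pred top [[345.64971397 193.01682428]] meas (345.1666666666667, 192.94444444444446)
handle pred sc [[256.71606676 240.05708316]] meas (257.29411764705884, 240.52941176470588)
-122 tab pred [[346.73383194 239.05817572]
 [365.1364162  235.0571786 ]] [[283.79726394 207.23216153]
 [263.86090989 204.05963734]]
-96 tab pred [[344.58195895 229.50820326]
 [362.95733674 225.52618732]] [[280.49531099 213.75696005]
 [260.25275061 210.48026947]]
```

```bash
cat >> h.py <<'E'
P=np.array([612.96,-43.30,0.21936]); YAW=np.degrees(P[2])-90; DOWN=[180,0,YAW]
W=lambda *q: stand2w(P,q)[0]
from scipy.spatial.transform import Rotation as Ro
def wristproj(X,o):
    k=get_calibration("wrist"); K=np.array([[k['fx'],0,k['cx']],[0,k['fy'],k['cy']],[0,0,1]])
    T=np.eye(4); T[:3,:3]=Ro.from_euler('xyz',o['ee_rot'],degrees=True).as_matrix(); T[:3,3]=o['tcp_pos']
    C=np.linalg.inv(T@k['mount']); return cv2.projectPoints(np.asarray(X,float).reshape(-1,3),cv2.Rodrigues(C[:3,:3])[0],C[:3,3],K,k['D'])[0].reshape(-1,2)
E
python3 - <<'E'
from h import *
print(grasp_offset if 'grasp_offset' in globals() else None)
for n,uv in (("cup_b",(447,196)),("tamper",(428,267)),("cup_a",(211,262)),("jug",(216,188))): print(n,pix2plane("top",[uv],60).round())
goto(W(-190,0,330),DOWN)
o=get_obs(); im=get_image("wrist")[:,:,::-1].copy(); print(o['tcp_pos'],o['ee_rot'],o['t'],o['wrist_force'])
pts=[W(-122,25,196),W(-122,-25,196),W(-38,0,196),W(38,0,196),W(-55,135,130),W(55,135,130),W(-165,120,12),W(-165,-120,12),W(-132,25,140),W(-132,-25,140)]
for u in wristproj(pts,o):
    print(u.round()); cv2.drawMarker(im,tuple(int(v) for v in u),(0,0,255),0,8)
cv2.imwrite("pics/w1.png",im)
E
```

```text
18.700000000000003
cup_b [[ 632. -357.   60.]]
tamper [[ 420. -296.   60.]]
cup_a [[432. 342.  60.]]
jug [[652. 332.  60.]]
[427.52757305 -85.28190069 329.82236553] [ 1.79975809e+02 -5.81874268e-03 -7.74887591e+01] 3.575 [-0.65219713 -0.3047679  -0.79432997]
[280. 130.]
[355. 130.]
[317. -11.]
[ 317. -159.]
[146.  43.]
[ 130. -122.]
[213. 170.]
[424. 169.]
[287. 143.]
[349. 143.]
```

View pics/w1.png

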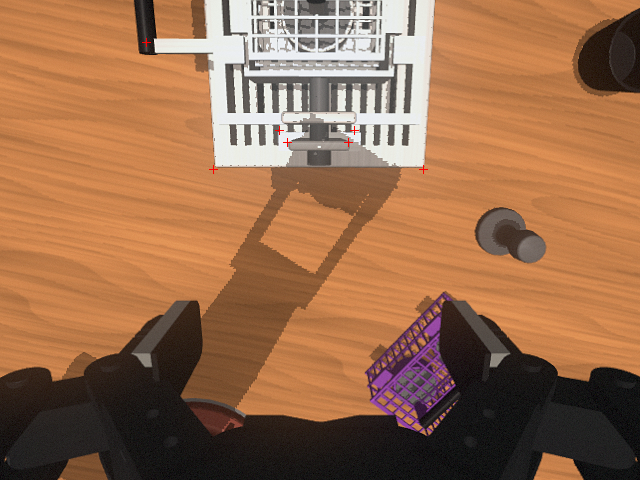

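The wrist view matches the projected model within about 2 px. The tab's near edge is at row ~122, against row 130 for fully open, so the latch is roughly 5 mm along. Next I push it home with the fingers shut.

```bash
python3 - <<'E'
from h import *
grip(0,40)
move_l(W(-155,0,300),DOWN); move_l(W(-155,0,177),DOWN)
b=get_obs(); f0=b['wrist_force']; ax=W(1,0,0)-W(0,0,0); print(b['t'],b['tcp_pos'],f0,b['grip_width'])
move_l(W(-132,0,177),DOWN,60)
x=-132
while x<-98:
    x+=1.0; move_l(W(x,0,177),DOWN,25); o=get_obs(); f=(o['wrist_force']-f0)@ax
    tx=(o['tcp_pos']-W(0,0,177))@ax
    print(x,round(tx,1),round(f,1))
    if f<-14: break
wait(.4); print(get_obs()['wrist_force'],get_obs()['t'])
im=get_image("wrist")[:,:,::-1]; cv2.imwrite("pics/w2.png",im)
im=get_image("scene")[:,:,::-1]; cv2.imwrite("pics/s2.png",cv2.resize(im[190:365,180:340],None,fx=3.4,fy=3.4,interpolation=cv2.INTER_CUBIC))
E
```

```text
5.8167 [462.5377425  -77.35142993 178.21071861] [ 0.0542014  -0.62411994 -0.16555939] 0.10347281511919311
-131.0 -131.2 0.2
-130.0 -130.0 0.1
-129.0 -129.6 -2.4
-128.0 -128.2 -2.2
-127.0 -127.0 -2.4
-126.0 -125.9 -2.3
-125.0 -124.9 -2.3
-124.0 -123.9 -2.6
-123.0 -122.9 -2.0
-122.0 -121.9 -2.2
-121.0 -120.9 -2.7
-120.0 -119.9 -2.7
-119.0 -118.9 -2.3
-118.0 -117.9 -2.3
-117.0 -116.9 -2.2
-116.0 -115.9 -2.6
-115.0 -114.9 -2.4
-114.0 -113.9 -1.9
-113.0 -112.9 -3.6
-112.0 -111.9 -3.1
-111.0 -110.9 -3.0
-110.0 -109.9 -2.5
-109.0 -108.9 -2.2
-108.0 -107.9 -2.0
-107.0 -106.9 -2.6
-106.0 -106.3 -4.2
-105.0 -106.3 -6.8
-104.0 -106.3 -10.0
-103.0 -106.3 -12.9
-102.0 -106.3 -15.4
[-13.90975255  -4.42503547   9.4395593 ] 14.25
```

View pics/s2.png

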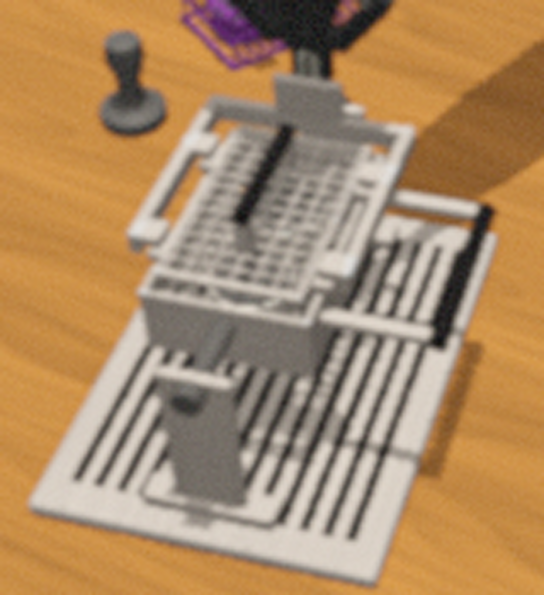

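The tab moved until it hit a hard stop with the tip at x = -106.3, and the scene crop shows the teeth over the lugs. Next is the tug on the handle.

```bash
python3 - <<'E'
from h import *
move_l(W(-130,0,177),DOWN,100); move_l(W(-130,0,260),DOWN,200)
grip(40,50)
move_l(W(0,0,260),DOWN,200); 
im=get_image("wrist")[:,:,::-1]; cv2.imwrite("pics/w3.png",im)
move_l(W(0,0,172),DOWN,80); wait(.2)
o=get_obs(); print(o['t'],o['tcp_pos']-W(0,0,172),o['wrist_force'])
grip(8,60); wait(.3)
o=get_obs(); print(o['t'],o['tcp_pos']-W(0,0,172),o['wrist_force'],o['moment'],o['grip_width'])
im=get_image("scene")[:,:,::-1]; cv2.imwrite("pics/s3.png",cv2.resize(im[150:340,160:340],None,fx=3.2,fy=3.2,interpolation=cv2.INTER_CUBIC))
E
```

```text
18.1167 [ 0.40818206 -0.0668113   0.69373104] [-0.01516298 -0.45406483 -0.11955212]
18.7917 [-0.05441764  0.59641299  0.21317992] [-2.14790739  5.04694929  2.0350211 ] [ 0.66031658  0.25835307 -0.06357598] 9.755457220972714
```

View pics/w3.png

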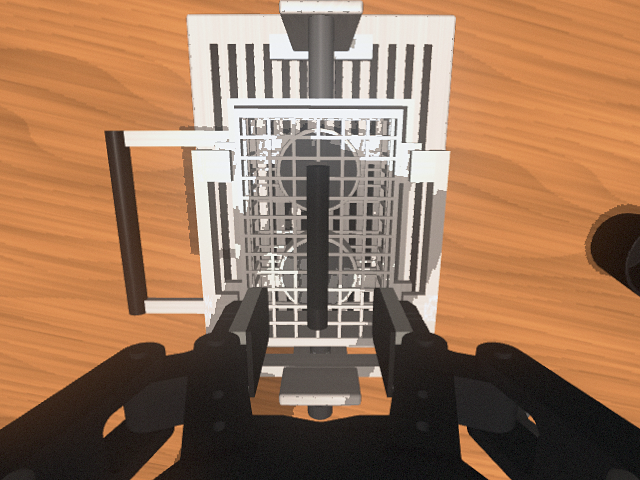

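View pics/s3.png

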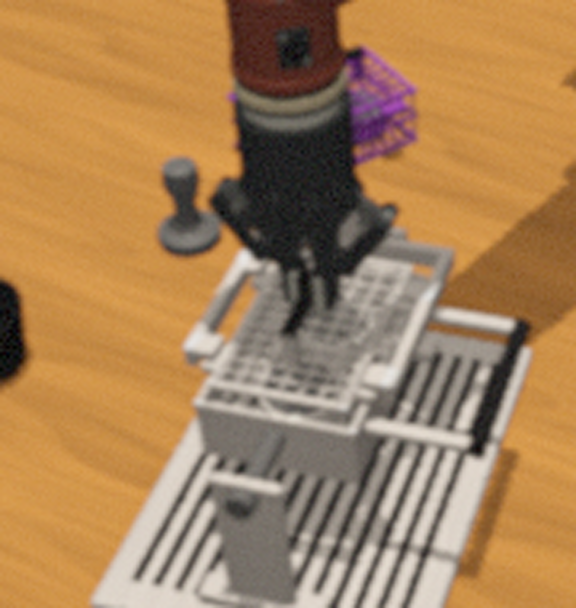

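```bash
python3 - <<'E'
from h import *
z=172
while z<186:
    z+=.5; move_l(W(0,0,z),DOWN,12); o=get_obs(); f=o['wrist_force'][2]
    print(z,round(o['tcp_pos'][2],1),o['wrist_force'].round(1),round(o['grip_width'],2))
    if f<-19: break
for i in range(8):
    wait(.1); o=get_obs(); print(round(o['tcp_pos'][2],1),o['wrist_force'].round(1),round(o['grip_width'],2),o['t'])
im=get_image("scene")[:,:,::-1]; cv2.imwrite("pics/s4.png",cv2.resize(im[150:340,160:340],None,fx=3.2,fy=3.2,interpolation=cv2.INTER_CUBIC))
E
```

```text
172.5 172.3 [-1.6  3.3  1.2] 10.32
173.0 172.3 [ 0.6  0.9 -1.3] 10.09
173.5 172.4 [-0.7  1.  -5.6] 9.82
174.0 173.6 [ 0.4  0.4 -4.8] 9.92
174.5 174.5 [-0.   0.5 -5.7] 10.2
175.0 174.8 [ 1.   1.1 -6.4] 9.95
175.5 175.2 [ 0.6  1.  -7.9] 9.77
176.0 175.3 [  1.8   0.9 -10.4] 9.85
176.5 175.4 [  2.8   1.3 -13.9] 10.23
177.0 175.5 [  3.3   1.  -18.9] 9.64
177.5 175.6 [  4.    0.2 -22.9] 9.89
175.6 [  3.4   0.2 -25.3] 10.28 21.6917
175.6 [  2.1   1.  -25.9] 9.91 21.7917
175.6 [  3.5   0.3 -25.8] 10.09 21.8917
175.6 [  2.8  -0.  -25.4] 10.05 21.9917
175.6 [  3.4   1.1 -25.4] 10.18 22.0917
175.6 [  2.3  -0.3 -26. ] 10.07 22.1917
175.6 [  3.2  -0.4 -24.1] 9.93 22.2917
175.6 [  2.1  -0.1 -25.9] 9.97 22.3917
```

View pics/s4.png

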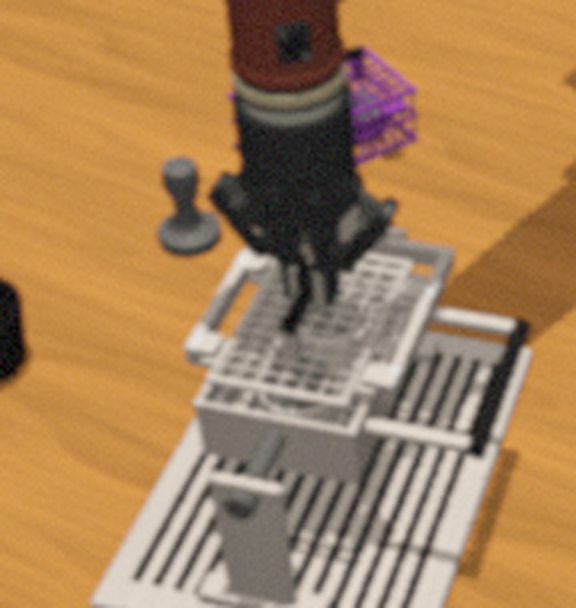

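The lift settled at about 25 N with no further movement. The basket's weight is about 5.3 N, so roughly 20 N was on the latch, and it held. Now I set the basket back down, release it and take hold of the turn bar.

```bash
python3 - <<'E'
from h import *
move_l(W(0,0,171.5),DOWN,20); grip(40,40)
o=get_obs(); print(o['wrist_force'].round(1))
move_l(W(0,0,250),DOWN,150)
move_l(W(0,135,250),DOWN,250); wait(.1)
o=get_obs(); im=get_image("wrist")[:,:,::-1].copy()
for u in wristproj([W(-55,135,137),W(55,135,137),W(-96,25,196),W(-96,-25,196)],o): cv2.drawMarker(im,tuple(int(v) for v in u),(0,0,255),0,8)
cv2.imwrite("pics/w5.png",im); print(o['t'])
E
```

```text
[ 0.  -0.2  0.2]
24.7583
```

View pics/w5.png

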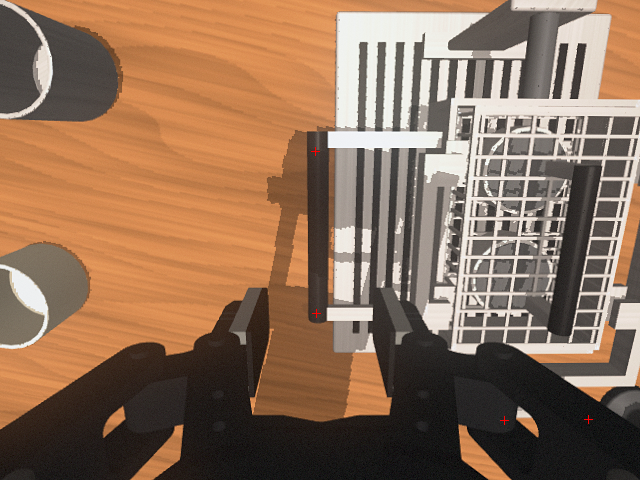

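```bash
cat > arc.py <<'E'
from h import *
def bar(a): return W(0,135*np.cos(a),130+135*np.sin(a)-18.7)
def sweep(a0,a1,d=6,v=60,fmax=40):
    n=int(np.ceil((a1-a0)/d))
    for a in np.linspace(a0,a1,n+1)[1:]:
        move_l(bar(np.radians(a)),DOWN,v); o=get_obs()
        e=o['tcp_pos']-bar(np.radians(a))
        print(round(a),o['wrist_force'].round(1),e.round(1),round(o['grip_width'],1),round(o['t'],1))
        if np.linalg.norm(o['wrist_force'])>fmax: print("STOP"); return a
    return a
E
python3 - <<'E'
from arc import *
move_l(bar(0),DOWN,130); wait(.2); print(get_obs()['wrist_force'].round(1))
grip(8,35); wait(.2); o=get_obs(); print(o['wrist_force'].round(1),o['grip_width'],o['t'])
a=sweep(0,40)
im=get_image("scene")[:,:,::-1]; cv2.imwrite("pics/s6.png",cv2.resize(im[110:350,140:380],None,fx=2.5,fy=2.5,interpolation=cv2.INTER_CUBIC))
E
```

```text
[0.2 0.  0.2]
[-0.9  1.7  4.6] 12.947005334877925 26.7833
6 [-0.2  3.7  1.3] [0.1 0.4 0.3] 12.7 27.2
11 [-0.6  5.3  1.7] [0.  0.6 0.4] 12.8 27.5
17 [-0.5  6.5  2.1] [-0.1  0.9  0.4] 12.6 27.9
23 [-1.2  7.   3.7] [-0.2  1.3  0.5] 12.7 28.3
29 [-0.5  6.9  3.5] [-0.2  1.8  0.7] 12.7 28.7
34 [-2.3  8.6  4. ] [-0.4  2.3  1. ] 12.4 29.0
40 [-3.   9.6  7.1] [-0.5  2.9  1.4] 12.9 29.4
```

View pics/s6.png

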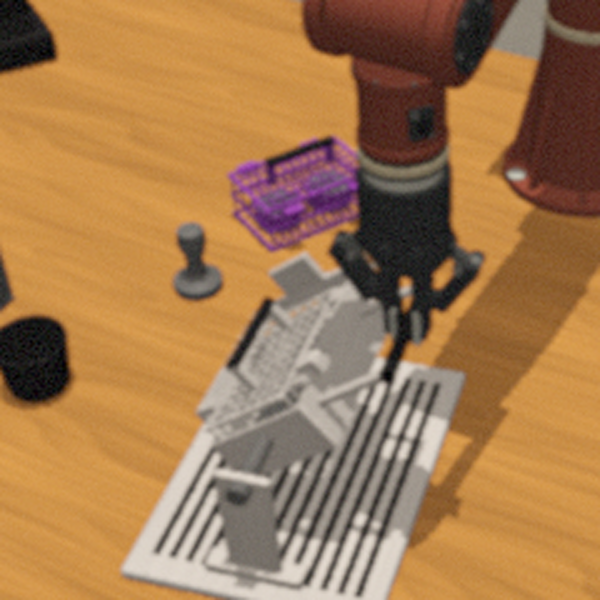

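The cradle turns smoothly with the basket held in it. I carry on along the arc with a slightly larger radius to ease the side load.

```bash
sed -i 's/135\*np.cos(a),130+135/R*np.cos(a),130+R/; s/^def bar/R=137.5\ndef bar/' arc.py; python3 - <<'E'
from arc import *
a=sweep(40,150,d=7,v=70)
im=get_image("scene")[:,:,::-1]; cv2.imwrite("pics/s7.png",cv2.resize(im[110:350,140:380],None,fx=2.5,fy=2.5,interpolation=cv2.INTER_CUBIC))
E
```

```text
47 [-1.8  5.8  5.5] [-0.2  1.1  1.3] 12.2 29.8
54 [-3.4  7.7  7.9] [-0.3  1.8  1.9] 12.7 30.2
61 [-5.5  8.  11.4] [-0.4  2.2  3. ] 12.3 30.6
68 [-5.5  7.8 13.1] [-0.1  1.6  3.7] 12.7 31.0
74 [-5.5  6.5 12.1] [0.  0.6 3.6] 12.6 31.4
81 [-2.9  3.5  8.3] [ 0.2 -0.3  2.8] 12.2 31.8
88 [-1.5  2.5  7.8] [ 0.2 -0.9  2. ] 12.5 32.1
95 [-0.7  2.   5.5] [ 0.2 -0.9  1.3] 12.2 32.5
102 [-0.3  0.3  3. ] [ 0.2 -1.   0.4] 12.5 32.9
109 [0.5 0.6 1.7] [-0.  -0.5 -0.5] 12.5 33.3
116 [ 1.3  1.4 -0. ] [-0.  -0.5 -0.8] 12.5 33.7
122 [0.4 0.5 0.1] [-0.  -0.5 -0.5] 12.6 34.1
129 [ 2.1  0.1 -1.5] [-0.1 -0.5 -0.7] 12.4 34.4
136 [ 0.8  1.3 -1.6] [-0.1 -0.4 -0.8] 12.6 34.8
143 [ 0.8  1.7 -1.4] [-0.1 -0.2 -0.9] 12.3 35.2
150 [ 0.6  2.9 -2.3] [-0.2  0.2 -0.8] 12.7 35.6
```

View pics/s7.png

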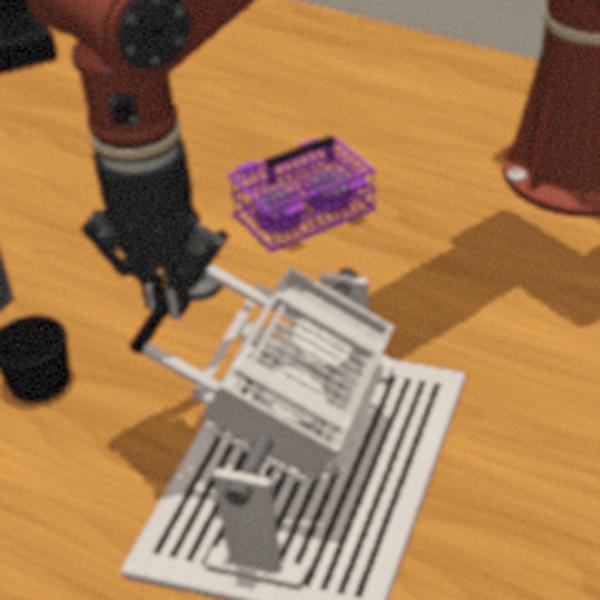

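```bash
python3 - <<'E'
from arc import *
a=sweep(150,180,d=6,v=60)
z=bar(np.pi)[2]; p=bar(np.pi)
for i in range(12):
    p=p-[0,0,1.5]; move_l(p,DOWN,30); o=get_obs(); print(p[2].round(1),o['tcp_pos'][2].round(1),o['wrist_force'].round(1),o['t'])
    if o['wrist_force'][2]>14: break
wait(.3)
im=get_image("scene")[:,:,::-1]; cv2.imwrite("pics/s8.png",cv2.resize(im[110:350,140:380],None,fx=2.5,fy=2.5,interpolation=cv2.INTER_CUBIC))
E
```

```text
156 [-0.7  4.1 -2.3] [-0.3  0.6 -0.3] 12.4 36.0
162 [-1.2  5.2 -2. ] [-0.4  0.9 -0.4] 13.0 36.4
168 [-0.7  5.2 -2. ] [-0.6  1.4 -0.6] 12.6 36.8
174 [-0.2  8.2 -1.3] [-0.7  2.1 -0.6] 12.3 37.2
180 [-12.1  12.8  22.5] [-0.5  2.7  6.1] 12.6 37.6
109.8 117.3 [-14.3  13.2  27.5] 37.85
```

View pics/s8.png

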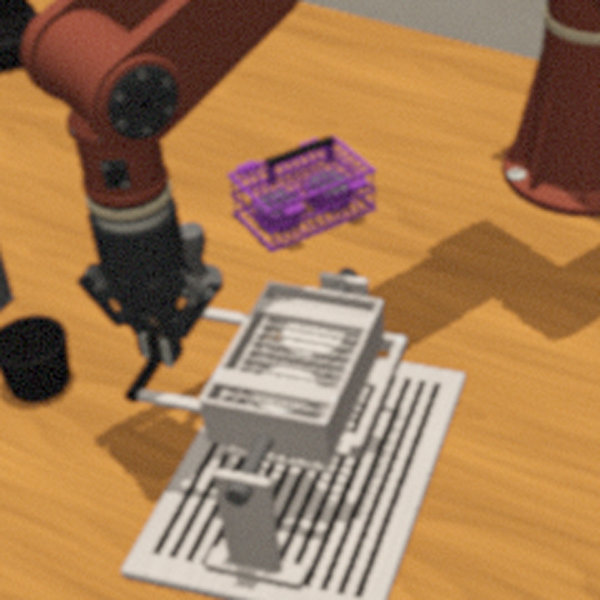

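```bash
python3 - <<'E'
from arc import *
o=get_obs(); p=o['tcp_pos'].copy()
p=p+[0,0,-1.5]; move_l(p,DOWN,20)   # ease off most of the press
print(get_obs()['wrist_force'].round(1))
grip(40,35); wait(.2); o=get_obs(); print(o['wrist_force'].round(1),o['grip_width'])
p=o['tcp_pos'].copy(); move_l([p[0],p[1],240],DOWN,100); print(get_obs()['wrist_force'].round(1))
move_l([420,-170,330],DOWN,250); wait(.3)
im=get_image("scene")[:,:,::-1].copy()
for n,q in (("bar",[[-55,-135,130],[55,-135,130]]),("tab",[[-96,25,64],[-96,-25,64]]),("floorunder",[[84,57,160],[84,-57,160],[-84,57,160],[-84,-57,160]])):
    for u in project("scene",stand2w(P,q)): print(n,u.round(1),((u-[140,110])*2.5).round())
cv2.imwrite("pics/s9.png",cv2.resize(im[110:350,140:380],None,fx=2.5,fy=2.5,interpolation=cv2.INTER_CUBIC))
im=get_image("top")[:,:,::-1]; cv2.imwrite("pics/t9.png",cv2.resize(im[100:300,180:480],None,fx=2.6,fy=2.6,interpolation=cv2.INTER_CUBIC))
o=get_obs(); im=get_image("wrist")[:,:,::-1]; cv2.imwrite("pics/w9.png",im); print(o['t'])
print(project("top",stand2w(P,[[-55,-135,130],[55,-135,130]])))
E
```

```text
[-4.4  5.1  6.7]
[-0.3 -0.1  0.1] 40.24410230117252
[ 0.2  0.5 -0.6]
bar [213.7 235.1] [184. 313.]
bar [194.  265.7] [135. 389.]
tab [282.9 255.1] [357. 363.]
tab [264.1 251.7] [310. 354.]
floorunder [270.  280.7] [325. 427.]
floorunder [219.4 271.1] [199. 403.]
floorunder [292.6 230.9] [382. 302.]
floorunder [247.1 223.3] [268. 283.]
42.1667
[[395.02797713 206.02945598]
 [386.14107353 168.49587098]]
```

View pics/s9.png

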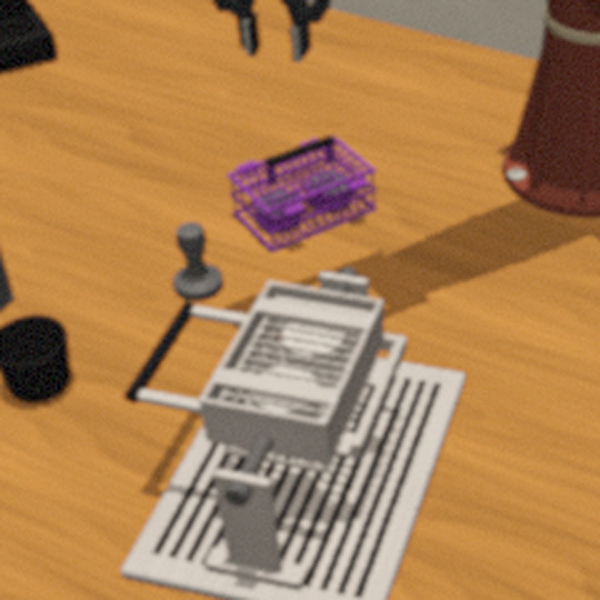

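View pics/t9.png

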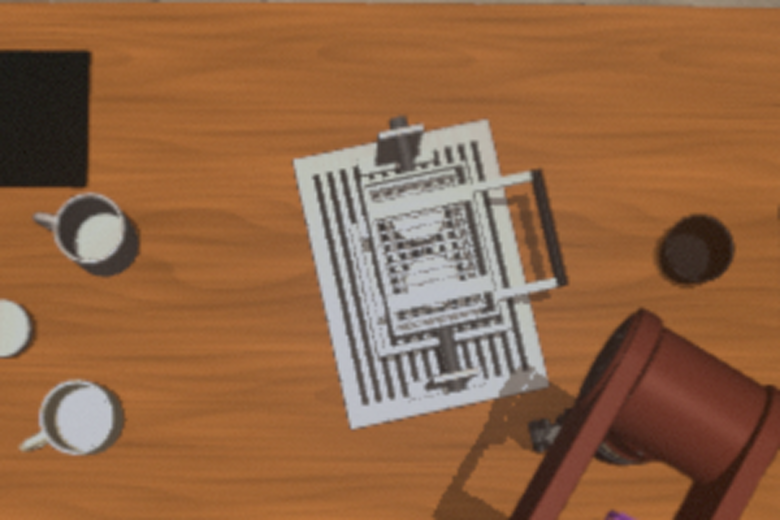

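View pics/w9.png

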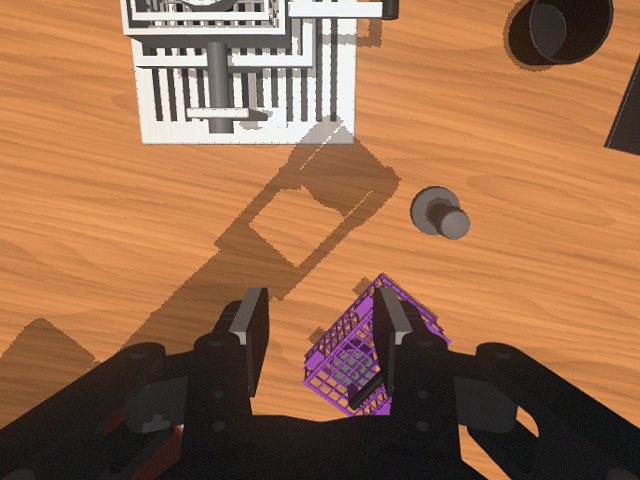

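The bar sits within about 1 px of its predicted fully-over position, and the basket is in the cradle. One last check on the latch's position before I hand in.

```bash
python3 - <<'E'
from h import *
o=get_obs()
for x in (-96,-101,-122):
    for z in (64,80,96): print(x,z,wristproj([W(x,75,z),W(x,-75,z)],o).round(0).tolist())
# tab mirrored: check basket visible depth (underside at seat z=160, +3.5 play -> 156.5)
im=cv2.imread("pics/w9.png"); cv2.imwrite("pics/w9c.png",cv2.resize(im[0:150,110:410],None,fx=2.6,fy=2.6,interpolation=cv2.INTER_CUBIC))
E
```

```text
-96 64 [[155.0, 75.0], [312.0, 74.0]]
-96 80 [[148.0, 72.0], [312.0, 72.0]]
-96 96 [[141.0, 70.0], [311.0, 69.0]]
-101 64 [[156.0, 80.0], [312.0, 80.0]]
-101 80 [[149.0, 78.0], [312.0, 78.0]]
-101 96 [[141.0, 76.0], [311.0, 75.0]]
-122 64 [[158.0, 103.0], [312.0, 103.0]]
-122 80 [[151.0, 102.0], [312.0, 102.0]]
-122 96 [[144.0, 101.0], [312.0, 101.0]]
```

View pics/w9c.png

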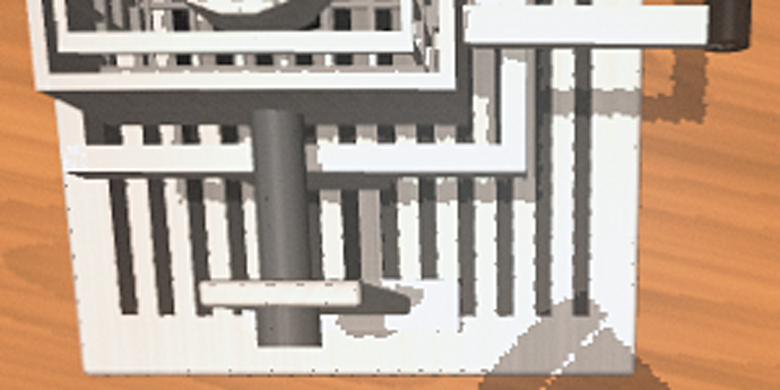

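```bash
python3 - <<'E'
from h import *
print(get_obs()['t'],get_obs()['wrist_force'].round(1)); sign_off()
E
```

```text
42.2167 [0.1 0.4 0.2]
the job is handed in; nothing more can be done
```

I did all three steps and handed the job in at 42.2 s; no verdict is reported.

- **Latch:** I pushed it until it met its hard stop. The force rose from about 2.5 N to 15 N with no further travel.
- **Tug:** I pulled the basket straight up by its handle and held about 25–26 N for 0.8 s. That is right at the top of the 17–25 N you gave, and briefly over it. The basket weighs about 5.3 N, so roughly 20 N was on the latch. It held, well under the 45 N limit.
- **Turn:** I swung the cradle over by its bar in small steps until it pressed on the far stop, then let go and backed off. The bar slid about 6 mm in the fingers on the way, so it met the stop a little before the planned end point. The press reached about 34 N at the wrist, and I eased most of it off before opening.

**Last checks:**
- The bar is within about 1–2 pixels of where it should be when fully upside down.
- The latch crossbar's edge is at image row 66, against about row 70–75 predicted for home and 75–80 for 5 mm short, so it is still home.
- The basket is still in the inverted cradle. I saw this only by eye and did not measure its distance from the seat.
- The cups, jug, tamper and portafilter look unmoved, and the gripper touches nothing (about 0 N).

No check failed or disagreed.

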